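# Set out the nose-heavy sawing board to the pointer and hold it

## Task

Slide the sawing board along its stand, nose first through the steel hoop and straight out over the end, until the front edge of its steel nose is right below the tip of the pointer. By then it is nose-heavy and would tip off, so keep hold of it: finish with the gripper still holding the board, flat on the stand and at rest. Leave the steel block, the leather roll and the cuff where they are.

Things in the scene. Friction and masses are not known exactly. Their poses are not given: they have to be found in the camera images.
- stand: wooden trestle fixed to the worktop; flat bed 200 x 120 mm, its top 60 mm above the worktop, with a steel hoop across its outer end. Origin at worktop level under the middle of the bed; x points outward along the bed (roughly to the robot's left), z up. The bed ends at x = +100 mm
- bed_edge (a point): middle of the outer end of the bed, on its top face (x = +100 mm of the stand)
- hoop (a point): centre of the steel hoop's opening, on the bed's top face (x = +92 mm of the stand). Hoop of 10 mm bar, 82 mm clear between its posts along the stand's y, 31 mm clear under its bar; its top is 101 mm above the worktop
- board: loose sawing board 220 x 60 x 12 mm, 0.3 to 0.5 kg, pale wood with a heavy bare-steel nose (front 70 mm) and a wooden batten standing across its rear. Lies on the bed behind the hoop, a little askew. Origin at the centre of its underside; x to the nose, z up. Centre of mass near x = +35 mm, 75 mm behind the front edge: when this is past the end of the bed the board tips if let go
- board_nose (a point): middle of the front edge of the board's steel nose, on the top face (x = +110 mm, z = 12 mm of the board)
- batten (a point): centre of the rear batten, the place to grip with the fingers closing along the board's x: batten 18 mm thick along x, 56 mm wide along y, its top 48 mm above the board's underside; this point is at x = -95 mm, 205 mm behind the nose's front edge, 30 mm above the underside
- pointer: fixed steel pointer post: base disc 56 mm across, post 137 mm tall, and an arm 120 mm above the worktop that reaches over the path of the board and carries a downward pin. Origin at worktop level under the post; axes parallel to the stand's
- pointer_tip (a point): lower tip of the pin, 100 mm along the pointer's +y from its post, 87 mm above the worktop (15 mm above the top of the board), over the centre line of the bed, 110 to 145 mm beyond the end of the bed. Its x axis is the stand's outward x
- steel_block: bystander: dark steel block 66 x 72 x 44 mm, loose, behind the stand as the robot sees it; origin at the centre of its underside
- leather_roll: bystander: brown leather ring 43 x 38 x 34 mm, loose, on the robot's side of the stand; origin at the centre of its underside
- cuff_5: bystander: pierced metal cuff bracelet 61 x 56 x 13 mm, loose, lying on the worktop below the overhang; origin at the centre of its underside
Things that resemble listed ones, but are neither listed nor needed, are in the scene too. What is shaped like the pointer but green is not meant.

How it is judged:
By the outcome, as a careful person would: the job done as asked, in the order asked, and still so for the second after the job is handed in, while the arm keeps its last pose, push and grip.
It also fails if it takes over 32 s, if anything falls off the work surface, if the arm or the gripper's body presses on something with over 40 N, if the wrist force passes 120 N, or if a joint passes its speed limit or range.

## Robot

A 6-joint arm with a two-finger parallel gripper is mounted at the origin on a cart in front of the work surface, level with it; the furniture and walls round the work are solid. World frame = base frame: x ahead of the robot, y to its left, z up, the work surface at z = 0. Lengths are in m, angles in rad, forces in N, time in s.
With the tool pointing down it reaches from about 0.425 to 0.95 m from the base axis. Payload 3.5 kg.
Tool frame: the origin (TCP) lies midway between the tips of the shut fingers; the grasp point (between the pads) lies ctrl.grasp_offset behind it (ctrl.grasp_offset is the distance from the TCP to the grasp point, in m); x points along the fingers, y is the direction in which the jaws open and shut, and the axes are right-handed (so a half turn about x gives the same grasp; the last joint's range is limited). The gripper opens to 85 mm and grips with 20 to 120 N. Pads are 22 mm wide; open, the fingers measure 114 mm over their backs; the gripper's body (76 mm by 85 mm) begins 54 mm behind the grasp point. The pads swing forward as they close: fully open they stand 13 mm farther back than shut.
Start: joints at [-1.28, 0.286, 1.577, -0, 1.279, -0.15], TCP at [0.288, -0.61, 0.231] pointing down, gripper open.
Joint ranges: [-2.77, 2.77], [-0.9, 2.22], [0.21, 2.48], [-1.53, 4.67], [0.24, 2.81], [-2.84, 2.84]. Speed limits (rad/s): [2.79, 2.79, 3.14, 3.14, 3.14, 3.14].

## Interface

Orientations are given as a unit quaternion [x, y, z, w].
In Python, from plant import readout, read_camera, sign_off, ctrl gives the robot as it stands.
- The arm moves only by the tool drive_tool, never from a script. Its argument "steps" is a list of rows, each a list of 5 numbers: the shift along the tool's x, y, z in cm, then the turn about the tool's x in degrees, then the opening, from 0 (shut) to 1 (fully open). A call has 1 to 10 rows; each row shifts and turns the commanded pose from where the row before left it, along the tool's axes as they then stand; what a row does not reach is not made up. A row lasts 1/10 s, in which the tool goes at most 50 mm and 8.59 degrees, less where a joint would pass 70% of its speed; a pose out of reach is approached as far as the arm can. A call is refused whole if a number of a shift passes 5 or a number of a turn 8.59, either way. A call with a gripper value outside its range is refused whole. The fingers move at their own pace and stop on an object; "force" is the grip in N (left out, the last holds). Time passes only in rows, so rows that do not move let the fingers close. It gives the time, the measured TCP pose, the force and the opening at its end, in the units of the state.
- readout.get_state(): the state, without advancing time (a new reading comes with each control period).
- read_camera(name): name is "scene" or "top" or "wrist"; returns a dict with "frame" (384x512x3 uint8, red, green, blue), "vertical_fov" (degrees; the focal length in pixels is half the picture's height over the tangent of half this angle, whatever the lens; pixels are square), "cx", "cy" (the principal point, pixels), "eye" and "orientation" of the camera in the world. Camera axes: x right, y up, looking along -z (the intrinsics and any distortion apply to the point x, -y, -z); pixel columns grow to the right and rows downward; lengths in m; the calibration is good to about 2 mm. The wrist camera is an equidistant fisheye: a pixel r from the principal point sees the ray r / f radians off the axis. A picture is of the moment at which its call begins. There is no depth.
- sign_off(): hands the job in, once; it reports no verdict.
The state is a dict: "time": time; "qpos": joint angles; "dq": joint speeds; "joint_efforts": joint torques, N m; "eef_pos": TCP position; "tcp_rot": TCP orientation; "contact_force": force on the tool from outside, world axes, zero at the start; "wrist_torque": the same for the moment, N m; "opening": opening from 0.0 (shut) to 1.0 (fully open).
Only numpy, scipy, OpenCV 4.12 (cv2) and the standard library are available. Lean on these libraries where they do the work, as an engineer would, in place of code of your own. Each camera call takes 0.05 s, during which the arm holds its last target. There are 200 camera calls.

## Working session

There is one attempt and no reset: what is moved stays moved. The work goes in short steps, Python scripts to look and compute and a tool call to move; the robot and the scene stay as the last step left them, time stands still between calls to the robot, and variables do not carry over. Pictures are saved under pics/ and viewed, about 8 in all and at most 12, crops included, and the job is handed in when it is done.

Besides the shell and the picture viewer there is one more tool, called by a JSON object that holds its "method" and its "body". drive_tool: Moves the arm, as the interface text tells. Its arguments: {"type":"object","properties":{"steps":{"type":"array","items":{"type":"array","items":{"type":"number"}}},"force":{"type":"number"}},"required":["steps"]}

```bash
mkdir -p pics; cat > h.py <<'E'
import numpy as np, cv2, pickle
from scipy.spatial.transform import Rotation as R
from plant import readout, read_camera, sign_off, ctrl
def shot(n,tag):
    c=read_camera(n); pickle.dump(c,open(f'pics/{tag}.pkl','wb')); cv2.imwrite(f'pics/{tag}.png',c['frame'][:,:,::-1]); return c
def load(tag): return pickle.load(open(f'pics/{tag}.pkl','rb'))
def f(c): return c['frame'].shape[0]/2/np.tan(np.radians(c['vertical_fov'])/2)
def ray(c,u,v,fish=False):
    x,y=(u-c['cx'])/f(c),(v-c['cy'])/f(c)
    if fish:
        r=np.hypot(x,y); d=np.array([x/r*np.sin(r),-y/r*np.sin(r),-np.cos(r)]) if r>1e-9 else np.array([0,0,-1.])
    else: d=np.array([x,-y,-1.])
    return np.array(c['eye']),R.from_quat(c['orientation']).apply(d/np.linalg.norm(d))
def onz(c,u,v,z,fish=False):
    o,d=ray(c,u,v,fish); return o+d*(z-o[2])/d[2]
def proj(c,p):
    q=R.from_quat(c['orientation']).inv().apply(np.array(p)-c['eye']); return c['cx']+f(c)*q[0]/-q[2], c['cy']-f(c)*q[1]/-q[2]
def tri(a,b):
    (o1,d1),(o2,d2)=a,b
    t=np.linalg.lstsq(np.c_[d1,-d2],o2-o1,rcond=None)[0]
    p,q=o1+t[0]*d1,o2+t[1]*d2; return (p+q)/2,np.linalg.norm(p-q)
E
python3 - <<'E'
from h import *
for n in ['top','scene']:
    c=shot(n,n+'0'); print(n,{k:v for k,v in c.items() if k!='frame'})
a=np.vstack([load('top0')['frame'],load('scene0')['frame']])[:,:,::-1]
cv2.imwrite('pics/both.png',cv2.resize(np.hstack([a[:384],a[384:]]),None,fx=.78,fy=.78))
for n in('top0','scene0'): cv2.imwrite(f'pics/{n}b.png',cv2.resize(load(n)['frame'][:,:,::-1],(800,600),interpolation=cv2.INTER_CUBIC))
print(ctrl.grasp_offset,readout.get_state())
E
```

```text
top {'vertical_fov': 56.50049308235889, 'cx': 255.01621356080727, 'cy': 194.99561134193343, 'eye': array([ 0.46885148, -0.11673538,  0.93052478]), 'orientation': array([-0.02351885,  0.02708707,  0.71125609, -0.70201704])}
scene {'vertical_fov': 50.778931165501604, 'cx': 253.717534128146, 'cy': 194.21054307180276, 'eye': array([0.1436384 , 0.41440865, 0.77232662]), 'orientation': array([-0.11341581,  0.34970874,  0.88018733, -0.3001848 ])}
0.0187 {'time': 0.1, 'qpos': array([-1.28000597e+00,  2.87159715e-01,  1.57805928e+00, -2.40281483e-05,
        1.27860083e+00, -1.49982292e-01]), 'dq': array([ 0.00138678, -0.00061074, -0.00486796, -0.00018106, -0.00218239,
        0.00040362]), 'joint_efforts': array([ 2.30030906e-05, -4.07293332e+01, -2.93697381e+01, -1.84290793e-04,
        3.39119186e-03,  3.48458094e-06]), 'eef_pos': array([ 0.28783716, -0.60988142,  0.23001487]), 'tcp_rot': array([-0.68993957, -0.15536542,  0.69006658, -0.15379562]), 'contact_force': array([-0.58404498,  0.56871293, -0.13050844]), 'wrist_torque': array([-0.05071271,  0.0402476 , -0.01440083]), 'opening': 0.9986842685531506}
```

View pics/top0b.png

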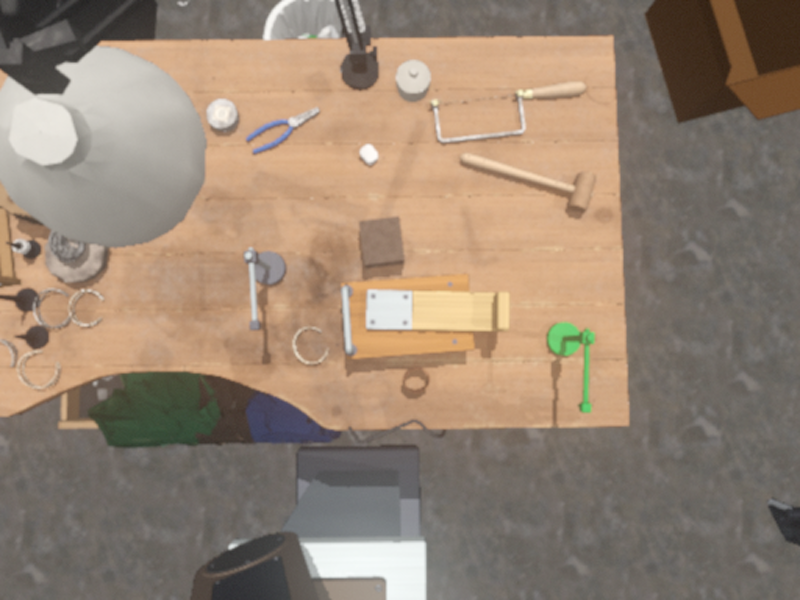

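View pics/scene0b.png

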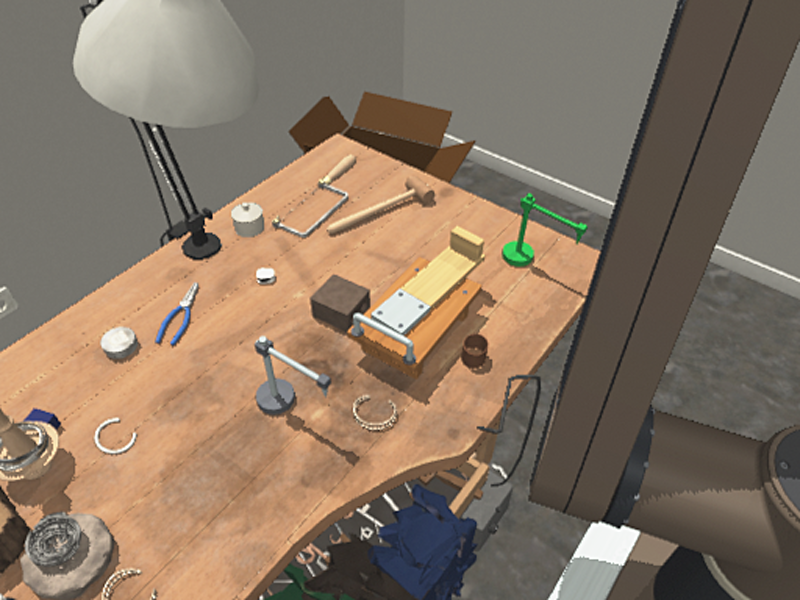

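Top view (800x600 px): stand and hoop at (347,318), board nose at (366,310), batten at (503,310). There are two pointer candidates: a grey steel one with post (270,268) and pin (255,325), and a green one at (565,340). The grey one fits, because it is steel, lies beyond the hoop end and its arm crosses the board's path. Green is ruled out by the task. I'll confirm with an enlarged crop.

```bash
python3 - <<'E'
from h import *
t=load('top0')['frame'][150:240,145:340,::-1]; s=load('scene0')['frame'][140:275,155:320,::-1]
cv2.imwrite('pics/tc.png',cv2.resize(t,None,fx=4,fy=4,interpolation=cv2.INTER_CUBIC))
cv2.imwrite('pics/sc.png',cv2.resize(s,None,fx=4,fy=4,interpolation=cv2.INTER_CUBIC))
E
```

```text
(no output)
```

View pics/tc.png

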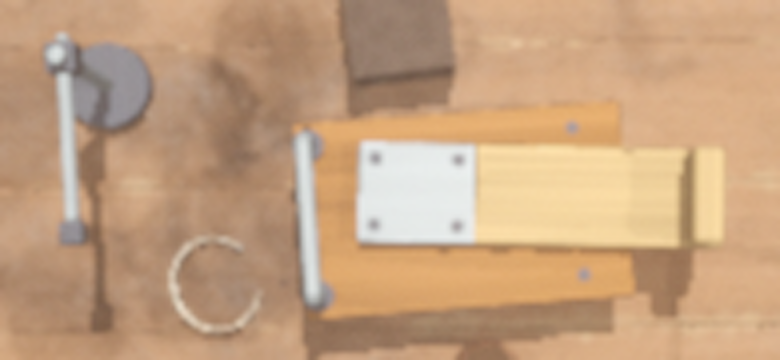

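View pics/sc.png

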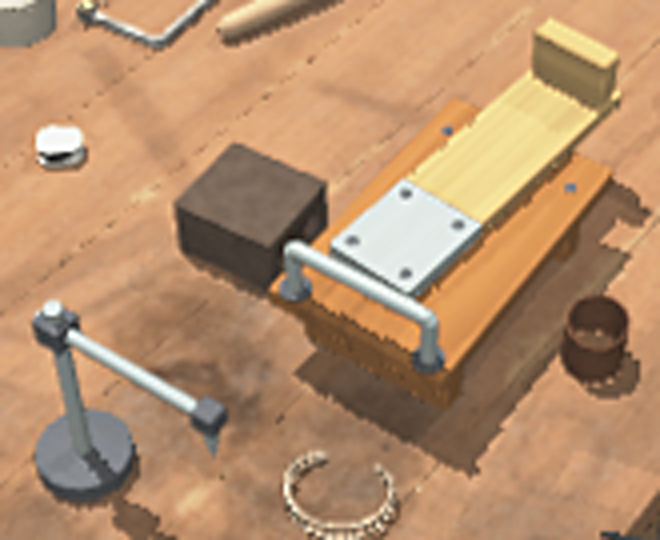

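The crops confirm the grey steel pointer. Its pin tip is at (212,455) in the scene crop, its arm end at (72,232) in the top crop. Next I compute positions.

```bash
python3 - <<'E'
from h import *
np.set_printoptions(precision=4,suppress=True)
T=load('top0');S=load('scene0')
t=lambda u,v,z:onz(T,145+(u+.5)/4-.5,150+(v+.5)/4-.5,z)
s=lambda u,v,z:onz(S,155+(u+.5)/4-.5,140+(v+.5)/4-.5,z)
bed=np.array([t(*p,.06) for p in [(293,127),(619,101),(634,291),(322,318)]]);print('bed',bed,'mid',bed.mean(0))
for a,b in((0,1),(3,2),(0,3),(1,2)): d=bed[a]-bed[b];print(np.linalg.norm(d),np.degrees(np.arctan2(d[1],d[0])))
nose=np.array([t(360,142,.072),t(358,243,.072)]);print('nose',nose,nose.mean(0), s(330,243,.072),s(412,292,.072))
bat=np.array([t(*p,.108) for p in [(694,148),(723,147),(722,243),(693,242)]]);print('bat',bat,bat.mean(0))
bs=np.array([s(*p,.108) for p in [(534,38),(547,19),(620,51),(611,70)]]);print('bat scene',bs,bs.mean(0))
d=nose.mean(0)-bat.mean(0);print('axis',d,np.linalg.norm(d[:2]),np.degrees(np.arctan2(d[1],d[0])))
print('arm end top z.12',t(72,232,.12),'tip scene z.087',s(212,455,.087),'armtop post',t(61,55,.12), 'disc',t(110,85,.005))
print('hoop bar top z.101 ends',t(303,130,.096),t(313,300,.096), 'posts base scene',s(293,293,.06),s(430,360,.06))
print('cuff',t(215,285,.01),'roll',s(592,365,.0))
print(R.from_quat(readout.get_state()['tcp_rot']).as_matrix())
E
```

```text
bed [[ 0.5658 -0.0311  0.06  ]
 [ 0.5793 -0.231   0.06  ]
 [ 0.463  -0.2376  0.06  ]
 [ 0.4492 -0.048   0.06  ]] mid [ 0.5144 -0.1369  0.06  ]
0.20042403474491782 93.85914746031578
0.19012407102570308 94.16473314390012
0.11784984490253897 8.242655038920102
0.11649829213529166 3.2221506524658836
nose [[ 0.5549 -0.0726  0.072 ]
 [ 0.494  -0.0708  0.072 ]] [ 0.5245 -0.0717  0.072 ] [ 0.5553 -0.0715  0.072 ] [ 0.4949 -0.071   0.072 ]
bat [[ 0.5453 -0.2675  0.108 ]
 [ 0.5457 -0.2843  0.108 ]
 [ 0.4902 -0.2822  0.108 ]
 [ 0.491  -0.2656  0.108 ]] [ 0.5181 -0.2749  0.108 ]
bat scene [[ 0.5428 -0.2608  0.108 ]
 [ 0.5467 -0.2813  0.108 ]
 [ 0.4935 -0.2837  0.108 ]
 [ 0.4884 -0.2651  0.108 ]] [ 0.5179 -0.2727  0.108 ]
axis [ 0.0064  0.2032 -0.036 ] 0.20330154122920008 88.19826539441758
arm end top z.12 [0.501  0.0885 0.12  ] tip scene z.087 [0.502  0.0893 0.087 ] armtop post [0.6022 0.0953 0.12  ] disc [0.601  0.0934 0.005 ]
hoop bar top z.101 ends [ 0.56   -0.0405  0.096 ] [ 0.4605 -0.0457  0.096 ] posts base scene [ 0.5547 -0.0364  0.06  ] [ 0.4629 -0.0457  0.06  ]
cuff [0.4701 0.0245 0.01  ] roll [ 0.4103 -0.1415  0.    ]
[[-0.0007  0.4266 -0.9044]
 [ 0.0021 -0.9044 -0.4266]
 [-1.     -0.0022 -0.0003]]
```

{"method": "drive_tool", "body": {"steps": [[0, -2.05, -3.5, 0, 1], [0, -2.05, -3.5, 0, 1], [0, -2.05, -3.5, 0, 1], [0, -2.05, -3.5, 0, 1], [0, -2.05, -3.5, 0, 1], [0, -2.05, -3.5, 0, 1], [0, -2.05, -3.5, 0, 1], [0, -2.05, -3.5, 0, 1], [0, -2.05, -3.5, 0, 1], [0, -2.05, -3.5, 0, 1]], "force": 60}}

```text
time: 1.1
eef_pos: [0.5176, -0.274, 0.2308]
tcp_rot: [-0.69, -0.155, 0.69, -0.154]
contact_force: [0.5, -0.5, -0.4]
opening: 0.999
```

{"method": "drive_tool", "body": {"steps": [[0, 0, 0, 6.7, 1], [0, 0, 0, 6.7, 1], [0, 0, 0, 6.7, 1], [0, 0, 0, 6.8, 1], [0, 0, 0, 0, 1], [0, 0, 0, 0, 1]]}}

```text
time: 1.7
eef_pos: [0.5169, -0.2756, 0.2309]
tcp_rot: [-0.707, 0.009, 0.707, 0.009]
contact_force: [0.8, 0.2, 0.3]
opening: 1.001
```

```bash
python3 - <<'E'
from h import *
np.set_printoptions(precision=4,suppress=True)
c=shot('wrist','w1'); print({k:v for k,v in c.items() if k!='frame'})
cv2.imwrite('pics/w1b.png',cv2.resize(c['frame'][:,:,::-1],(800,600),interpolation=cv2.INTER_CUBIC))
s=readout.get_state();print(s['time'],s['qpos'],s['eef_pos']);print(R.from_quat(s['tcp_rot']).as_matrix())
E
```

```text
{'vertical_fov': 65.70646984690485, 'cx': 252.97045022260576, 'cy': 191.24949391877635, 'eye': array([ 0.5888, -0.2774,  0.3747]), 'orientation': array([ 0.098 , -0.1013,  0.7092, -0.6908])}
1.75 [-0.663   0.0923  1.8013 -0.      1.2487  0.9345] [ 0.5169 -0.2756  0.231 ]
[[-0.0005 -0.0266 -0.9996]
 [ 0.0004 -0.9996  0.0266]
 [-1.     -0.0004  0.0005]]
```

View pics/w1b.png

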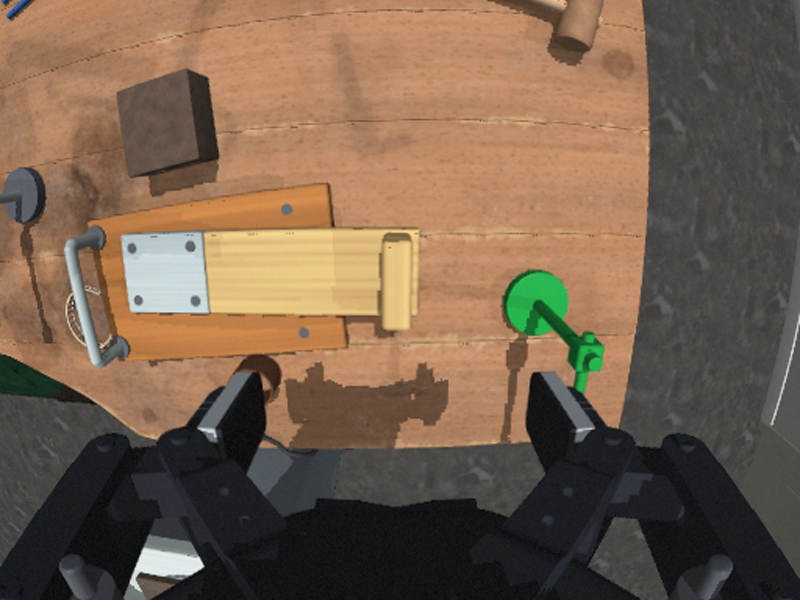

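Wrist view: batten top at (384–411, 234–330), nose edge (122,236)–(131,313), fingers straddling it along board x.

```bash
python3 - <<'E'
from h import *
np.set_printoptions(precision=4,suppress=True)
c=load('w1'); k=lambda u,v,z:onz(c,(u+.5)/1.5625-.5,(v+.5)/1.5625-.5,z,True)
b=np.array([k(*p,.108) for p in [(384,234),(411,234),(409,330),(383,329)]]);print(b,b.mean(0))
n=np.array([k(122,236,.072),k(131,313,.072)]);print(n,n.mean(0));d=(n.mean(0)-b.mean(0));print(np.degrees(np.arctan2(d[1],d[0])),np.hypot(*d[:2]))
print('sides',*[np.degrees(np.arctan2(*(e[:2])[::-1])) for e in [k(122,236,.072)-k(203,232,.072),k(131,313,.072)-k(207,314,.072)]])
e=np.array([k(*p,.06) for p in [(330,183),(346,346)]]);print('bed rear corners',e)
E
```

```text
[[ 0.5507 -0.2695  0.108 ]
 [ 0.5503 -0.2851  0.108 ]
 [ 0.4915 -0.2828  0.108 ]
 [ 0.4925 -0.267   0.108 ]] [ 0.5213 -0.2761  0.108 ]
[[ 0.5549 -0.0731  0.072 ]
 [ 0.495  -0.0706  0.072 ]] [ 0.525  -0.0718  0.072 ]
88.95300765642564 0.20429487244784963
sides 88.3224927255125 88.41621904274383
bed rear corners [[ 0.5802 -0.2326  0.06  ]
 [ 0.4626 -0.2375  0.06  ]]
```

{"method": "drive_tool", "body": {"steps": [[3, 0, -0.2, 0, 1], [3.5, 0, 0, 0, 1], [3.5, 0, 0, 0, 1], [2.5, 0, 0, 0, 1], [1.5, 0, 0, 0, 1], [1, 0, 0, 0, 1], [0.5, 0, 0, 0, 1], [0, 0, 0, 0, 1], [0, 0, 0, 0, 1]]}}

```text
time: 2.65
eef_pos: [0.5199, -0.2764, 0.0777]
tcp_rot: [0.708, -0.011, -0.706, -0.01]
contact_force: [-0.5, -0.4, 0.2]
opening: 1.001
```

{"method": "drive_tool", "body": {"steps": [[0, 0, 0, 0, 0.4], [0, 0, 0, 0, 0.3], [0, 0, 0, 0, 0.2], [0, 0, 0, 0, 0.15], [0, 0, 0, 0, 0.1], [0, 0, 0, 0, 0.05], [0, 0, 0, 0, 0], [0, 0, 0, 0, 0], [0, 0, 0, 0, 0]], "force": 60}}

```text
time: 3.55
eef_pos: [0.5193, -0.2761, 0.0766]
tcp_rot: [0.707, -0.01, -0.707, -0.01]
contact_force: [-0.1, -1.1, 2.3]
opening: 0.199
```

```bash
python3 - <<'E'
from h import *
np.set_printoptions(precision=4,suppress=True)
c=shot('top','t2')
cv2.imwrite('pics/t2b.png',cv2.resize(c['frame'][150:240,145:340,::-1],None,fx=4,fy=4,interpolation=cv2.INTER_CUBIC))
s=readout.get_state();print(s['time'],s['eef_pos'],s['contact_force'],s['wrist_torque'],s['opening']*85,R.from_quat(s['tcp_rot']).as_matrix()[:,1])
E
```

```text
3.6 [ 0.5193 -0.2761  0.0766] [ 0.03   -1.4925  1.0729] [-0.1899  0.0569  0.0255] 17.224999479578482 [-0.0286 -0.9996  0.0006]
```

{"method": "drive_tool", "body": {"steps": [[0, 0, -0.1, -1, 0], [0, 0, -0.15, -1.1, 0], [0, 0, -0.15, -1.1, 0], [0, 0, -0.15, -1.1, 0], [0, 0, -0.1, -1.1, 0], [0, 0, 0, 0, 0], [0, 0, 0, 0, 0], [0, 0, 0, 0, 0]]}}

```text
time: 4.4
eef_pos: [0.526, -0.2757, 0.0766]
tcp_rot: [0.707, 0.023, -0.706, 0.023]
contact_force: [1.3, 0.3, 3.8]
opening: 0.205
```

```bash
python3 - <<'E'
from h import *
np.set_printoptions(precision=4,suppress=True)
c=shot('top','t3')
cv2.imwrite('pics/t3b.png',cv2.resize(c['frame'][150:240,145:340,::-1],None,fx=4,fy=4,interpolation=cv2.INTER_CUBIC))
s=readout.get_state();print(s['time'],s['eef_pos'],s['contact_force'],s['wrist_torque'],s['opening']*85,R.from_quat(s['tcp_rot']).as_matrix()[:,1])
E
```

```text
4.45 [ 0.526  -0.2757  0.0766] [1.7549 0.9372 5.3791] [ 0.1289 -0.2542 -0.0909] 17.087290018342625 [ 0.0653 -0.9979  0.0002]
```

View pics/t3b.png

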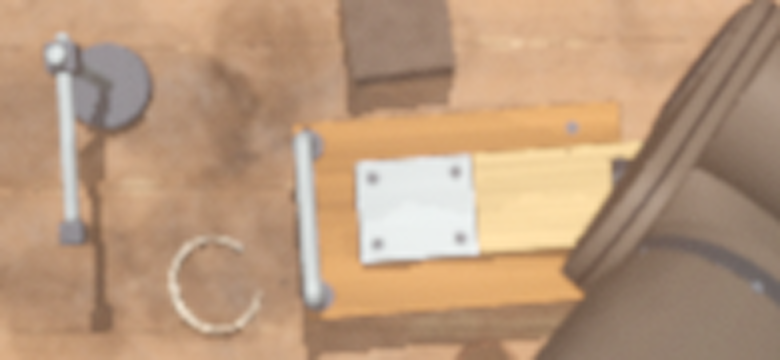

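Board now looks parallel to the bed: nose edge (357,162)–(362,264). Checking its lateral offset.

```bash
python3 - <<'E'
from h import *
np.set_printoptions(precision=4,suppress=True)
T=load('t3');t=lambda u,v,z:onz(T,145+(u+.5)/4-.5,150+(v+.5)/4-.5,z)
a,b,c,d=t(357,162,.072),t(362,264,.072),t(473,153,.072),t(477,254,.072)
ang=lambda e:np.degrees(np.arctan2(e[1],e[0]))
print(ang(a-c),ang(b-d),'edge',ang(b-a)-90)
tip=np.array([.5015,.089]);y=np.radians(93.85);u=np.array([np.cos(y),np.sin(y)]);v=np.array([-u[1],u[0]])
for n,p in(('nose',(a+b)[:2]/2),('joint',(c+d)[:2]/2),('tcp',readout.get_state()['eef_pos'][:2]),('bedmid',np.array([.5144,-.1369])),('hoopmid',(t(303,130,.096)+t(313,300,.096))[:2]/2)): print(n,(p-tip)@u,(p-tip)@v)
E
```

```text
93.71854758744934 94.2100374982259 edge -267.72084559673795
nose -0.16124725736382517 0.00022136264479987247
joint -0.2309296504839176 8.43039328735206e-05
tcp -0.3655549991638372 6.638769687180787e-05
bedmid -0.22625636657247228 0.002297081936510301
hoopmid -0.1323495593584279 0.0001331794581368121
```

{"method": "drive_tool", "body": {"steps": [[0, -0.5, 0, 0, 0], [0, -1, 0, 0, 0], [0, -1.5, 0, 0, 0], [0, -1.5, 0, 0, 0], [0, -1.5, 0, 0, 0], [0, -1.5, 0, 0, 0], [0, -1, 0, 0, 0], [0, -0.5, 0, 0, 0], [0, 0, 0, 0, 0]], "force": 90}}

```text
time: 5.35
eef_pos: [0.5197, -0.1838, 0.0767]
tcp_rot: [-0.707, -0.024, 0.707, -0.023]
contact_force: [-0.1, -0.2, 7.3]
opening: 0.198
```

{"method": "drive_tool", "body": {"steps": [[0, -0.5, 0, 0, 0], [0, -1, 0, 0, 0], [0, -1, 0, 0, 0], [0, -1, 0, 0, 0], [0, -1, 0, 0, 0], [0, -0.5, 0, 0, 0], [0, 0, 0, 0, 0], [0, 0, 0, 0, 0]]}}

```text
time: 6.15
eef_pos: [0.5163, -0.1342, 0.0767]
tcp_rot: [-0.707, -0.024, 0.707, -0.023]
contact_force: [0.1, -0.5, 7.1]
opening: 0.198
```

```bash
python3 - <<'E'
from h import *
np.set_printoptions(precision=4,suppress=True)
c=shot('scene','s4');t=shot('top','t4')
a=cv2.resize(c['frame'][150:275,155:320,::-1],None,fx=4,fy=4,interpolation=cv2.INTER_CUBIC)
cv2.imwrite('pics/s4b.png',a)
cv2.imwrite('pics/t4b.png',cv2.resize(t['frame'][150:240,145:340,::-1],None,fx=4,fy=4,interpolation=cv2.INTER_CUBIC))
s=readout.get_state();print(s['time'],s['eef_pos'],s['contact_force'],s['wrist_torque'],s['opening']*85);print(R.from_quat(s['tcp_rot']).as_matrix())
E
```

```text
6.25 [ 0.5163 -0.1342  0.0767] [-0.08   0.052  6.328] [-0.3006 -0.0132  0.0155] 16.452743990156005
[[-0.0002  0.0666 -0.9978]
 [ 0.0012 -0.9978 -0.0666]
 [-1.     -0.0012  0.0001]]
```

View pics/s4b.png

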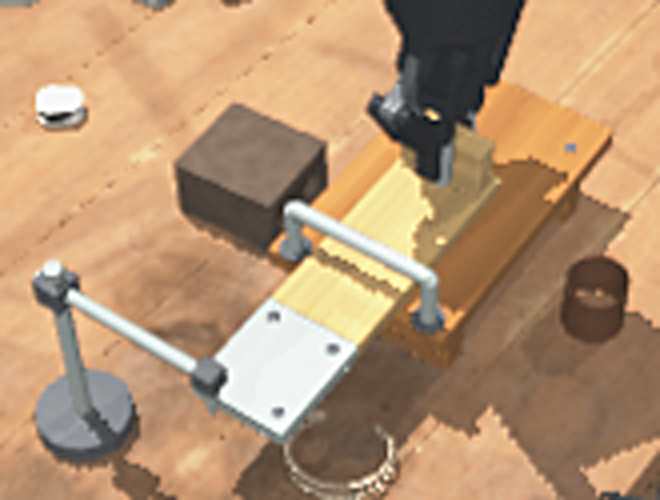

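View pics/t4b.png

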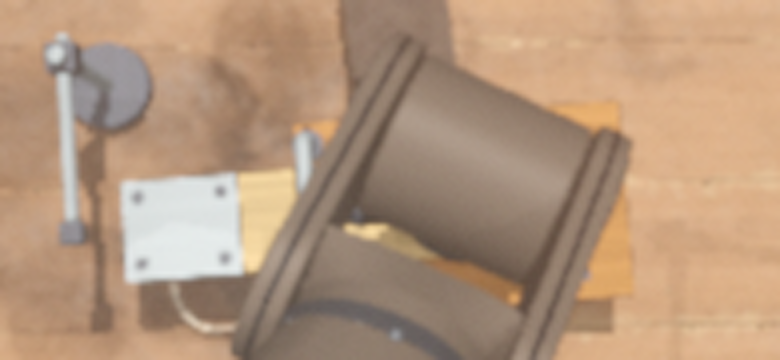

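Board passed through the hoop, nose at top-crop (122,182)–(127,283), scene-crop (207,405)–(283,440), bystanders untouched.

```bash
python3 - <<'E'
from h import *
np.set_printoptions(precision=4,suppress=True)
T=load('t4');S=load('s4')
t=lambda u,v,z:onz(T,145+(u+.5)/4-.5,150+(v+.5)/4-.5,z)
s=lambda u,v,z:onz(S,155+(u+.5)/4-.5,150+(v+.5)/4-.5,z)
y=np.radians(93.85);U=np.array([np.cos(y),np.sin(y)]);V=np.array([-U[1],U[0]])
tip=np.array([.5015,.089])
for n,p in [('nose top',(t(122,182,.072)+t(127,283,.072))/2),('nose scene',(s(207,405,.072)+s(283,438,.072))/2),('nose from tcp',np.r_[readout.get_state()['eef_pos'][:2]+.205*U,0]),
 ('block top view z.126',t(72,231,.126)),('block scene z.120',s(209,376,.120)),('tip scene',s(212,415,.087))]:
  print(n,p[:2],(p[:2]-tip)@U,(p[:2]-tip)@V)
# nearer: corner b top->scene consistency of height
for a,b in (((122,182),(207,405)),((127,283),(283,438))):
  print(tri(ray(T,145+(a[0]+.5)/4-.5,150+(a[1]+.5)/4-.5),ray(S,155+(b[0]+.5)/4-.5,150+(b[1]+.5)/4-.5)))
E
```

```text
nose top [0.5022 0.0692] -0.01982724191795374 0.0006065696216268113
nose scene [0.4937 0.0747] -0.013705099637685092 0.008702424125024737
nose from tcp [0.5025 0.0704] -0.018668042752630943 0.00022717198727265878
block top view z.126 [0.5013 0.087 ] -0.002012397119507665 0.00035154699336130575
block scene z.120 [0.5014 0.0885] -0.0005100546049322087 9.293601535365724e-05
tip scene [0.502  0.0893] 0.00025441806507616236 -0.00047092819440666163
(array([0.5301, 0.0722, 0.0534]), np.float64(0.009061567258789658))
(array([0.4724, 0.0686, 0.0688]), np.float64(0.0011185809062021729))
```

{"method": "drive_tool", "body": {"steps": [[0, -0.3, 0, 0, 0], [0, -0.6, 0, 0, 0], [0, -0.6, 0, 0, 0], [0, -0.3, 0, 0, 0], [0, 0, 0, 0, 0], [0, 0, 0, 0, 0], [0, 0, 0, 0, 0]]}}

```text
time: 6.95
eef_pos: [0.5151, -0.1168, 0.0767]
tcp_rot: [0.707, 0.024, -0.707, 0.023]
contact_force: [0.9, -2.7, 6.9]
opening: 0.198
```

```bash
python3 - <<'E'
from h import *
np.set_printoptions(precision=4,suppress=True)
c=shot('scene','s5');t=shot('top','t5')
a=cv2.resize(c['frame'][222:272,190:242,::-1],None,fx=8,fy=8,interpolation=cv2.INTER_CUBIC)
b=cv2.resize(t['frame'][187:237,155:204,::-1],None,fx=8,fy=8,interpolation=cv2.INTER_CUBIC)
cv2.imwrite('pics/st5.png',np.hstack([a,b[:,:384]]))
s=readout.get_state();print(s['time'],s['eef_pos'],s['contact_force'],s['wrist_torque'],s['opening']*85);print(R.from_quat(s['tcp_rot']).as_matrix())
E
```

```text
7.05 [ 0.5151 -0.1168  0.0767] [ 0.4486 -1.6872  6.1992] [-0.4326 -0.0592  0.0463] 16.501542800822314
[[ 0.0001  0.0666 -0.9978]
 [ 0.0002 -0.9978 -0.0666]
 [-1.     -0.0002 -0.0001]]
```

View pics/st5.png

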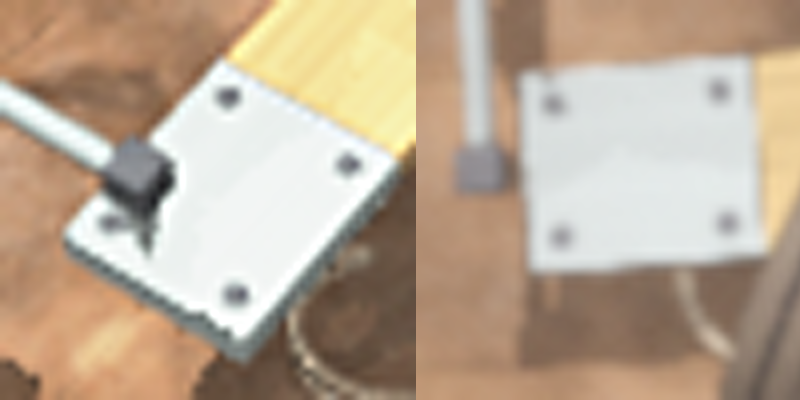

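Left (scene x8): front top edge (66,236)→(240,345), pin tip (150,253). Right (top x8): edge (521,72)→(528,270), pin block (480,170).

```bash
python3 - <<'E'
from h import *
np.set_printoptions(precision=4,suppress=True)
T=load('t5');S=load('s5')
s=lambda u,v,z:onz(S,190+(u+.5)/8-.5,222+(v+.5)/8-.5,z)
t=lambda u,v,z:onz(T,155+(u+.5)/8-.5,187+(v+.5)/8-.5,z)
y=np.radians(93.85);U=np.array([np.cos(y),np.sin(y)]);V=np.array([-U[1],U[0]]);tip=np.array([.5015,.089])
for n,p in [('tip',s(150,253,.087)),('nose L',s(66,236,.072)),('nose R',s(240,345,.072)),('bottom R?',s(240,360,.06)),('top L',t(105,72,.072)),('top R',t(112,270,.072)),('block bottom-ish top',t(64,170,.126)),
 ('tcp+205',readout.get_state()['eef_pos']+np.r_[.205*U,0])]: print(n,p,(p[:2]-tip)@U,(p[:2]-tip)@V)
E
```

```text
tip [0.5012 0.0881 0.087 ] -0.0008925123725156934 0.0004055669925741253
nose L [0.5299 0.0904 0.072 ] -0.0005125770811368446 -0.028424507042713286
nose R [0.472 0.088 0.072] 0.0009832521304569165 0.029477994993883753
bottom R? [0.4747 0.0859 0.06  ] -0.0013222907452799567 0.026980076304627933
top L [0.5317 0.0886 0.072 ] -0.0024030821283181902 -0.03013502745771963
top R [0.4723 0.0863 0.072 ] -0.0007506430220489769 0.029320777675637465
block bottom-ish top [0.5003 0.0871 0.126 ] -0.0018115254835431567 0.0013225313670532262
tcp+205 [0.5014 0.0877 0.0767] -0.001253690130461967 0.00019931799116957335
```

```bash
python3 - <<'E'
from h import *
s=readout.get_state();print(s['time'],abs(s['dq']).max(),s['eef_pos'],s['opening']);print(sign_off())
E
```

```text
7.05 0.0016651392350191543 [ 0.51514996 -0.11680161  0.07669339] 0.1941357976567331
the job is handed in; nothing more can be done
None
```

I gripped the board's batten, turned the board about 5.4° to line it up with the stand, and slid it through the hoop until the nose edge was under the steel pointer's tip. I handed the job in at 7.05 s with the gripper still holding the board at 90 N. I did not use the green pointer.

- **Nose under the tip:** the top camera puts the front edge within about 0.3 mm of the tip. The scene camera puts it about 1 mm past. That disagreement is within the calibration, so I made no further move.
- **Straightness:** the nose and the grip both measured on the centre line to about 0.5 mm. The two ends of the front edge suggested a yaw of about 1.5°, but a similar reading while the board was being lined up did not match the board's sides. I took it as a bias and left it.
- **Flat and at rest:** the tool height stayed constant through the slide, with the arm pressing down on the board at about 6 N. The joints were essentially still (under 0.002 rad/s). I judged flatness from these, not from a separate height measurement.
- **Bystanders:** the steel block, leather roll and cuff looked unmoved in the views taken after the main slide, before the last 18 mm. I judged this by eye and did not measure their positions.

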